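Load the bench polisher from a twin-bay tray

ROBOT

A 7-joint arm with a two-finger parallel gripper is mounted at the origin on the work surface. World frame = base frame: x ahead of the robot, y to its left, z up, the work surface at z = 0. Lengths are in m, angles in rad, forces in N, time in s.
With the tool pointing down it reaches from about 0.35 to 0.9 m from the base axis. Payload 8.1 kg.
Tool frame: the origin (TCP) lies at the very end of the fingers, on their centre line; the grasp point (between the pads) lies arm.grip_point_offset behind it (arm.grip_point_offset is the distance from the TCP to the grasp point, in m); z points along the fingers, y is the line along which they close (so a half turn about z gives the same grasp; the last joint's range is limited). The gripper opens to 92 mm and grips with 3 to 60 N. Pads are 19 mm wide; open, the fingers measure 130 mm over their backs; the gripper's body (75 mm by 190 mm) begins 47 mm behind the grasp point.
Start: joints at [1.146, 0.434, 0.025, 1.573, -0.012, 1.134, -0.075], TCP at [0.198, -0.593, 0.227] pointing down, gripper open.
Joint ranges: [-2.62, 2.62], [-0.44, 2.09], [-1.27, 1.32], [0.08, 2.57], [-1.32, 4.46], [0.12, 2], [-2.74, 2.74]. Speed limits (rad/s): [2.22, 2.22, 3.01, 3.01, 3.14, 3.14, 3.14].

INTERFACE

Orientations are given as a rotation vector (axis times angle).
In Python, from cell import arm gives the robot as it stands. The module is installed in compiled form; this text tells all that it offers.
- The arm moves only by the shell command python3 -m creep 'ROWS' [OPENING] [FORCE]. ROWS is JSON, a list of rows, each a list of 6 numbers: the shift along the tool's x, y, z scaled (see below), then the turn, a rotation vector about the tool's x, y, z scaled (see below). A call has 1 to 20 rows; each row shifts and turns the commanded pose from where the row before left it, along the tool's axes as they then stand; what a row does not reach is not made up. The controller multiplies each number of a shift by 0.4 m and each number of a turn by 120 degrees. A row lasts 1/12 s, in which the tool goes at most 41.7 mm and 7.16 degrees, less where a joint would pass 70% of its speed; a pose out of reach is approached as far as the arm can. A call with a number of a shift or a turn outside -1 to 1 is refused whole. A call with a gripper value outside its range is refused whole. OPENING is the closure, from -1 (fully open) to 1 (shut), set as the call begins (- or left out, the last holds). The fingers move at their own pace and stop on an object; FORCE is the grip in N (left out, the last holds). Time passes only in rows, so rows that do not move let the fingers close. It gives the time, the measured TCP pose, the force, the opening and the grip force at its end, in the units of the state.
- arm.observe(): the state, without advancing time (a new reading comes with each control period).
- arm.get_image(name): name is "scene" or "top"; returns a dict with "frame" (480x640x3 uint8, red, green, blue), "intrinsics" (3x3 intrinsics, pixels), "distortion" ([k1, k2, p1, p2, k3] as OpenCV has them; the pictures are not rectified), "rvec" (rotation vector, rad) and "tvec" (3), from world to camera coordinates, as OpenCV has them. Camera axes: x right, y down, z forward; pixel columns grow to the right and rows downward; lengths in m; the calibration is good to about 2 mm. A picture is of the moment at which its call begins. There is no depth.
- arm.sign_off(): hands the job in; it is judged then, once.
The state is a dict: "clock": time; "joints": joint angles; "dq": joint speeds; "joint_efforts": joint torques, N m; "position": TCP position; "ee_rot": TCP orientation; "force": force on the tool from outside, world axes, zero at the start; "ft_torque": the same for the moment, N m; "width": opening from 0.0 (shut) to 1.0 (fully open); "gripper_force": force on a finger pad.
Only numpy, scipy, OpenCV 4.12 (cv2) and the standard library are available. Lean on these libraries where they do the work, as an engineer would, in place of code of your own. Each camera call takes 0.05 s, during which the arm holds its last target. There are 200 camera calls.

TASK

Load the polisher: lift its lid off by the knob and set it down flat on the bench, tip all the steel discs out of their end of the twin-bay tray into the bowl while the wooden blocks stay in the other end, put any loose discs from the bench into the bowl as well, and set the tray back level on its cork mat. Only when every disc is in the bowl, put the lid back on properly, then switch the polisher on: pull the locking toggle's bat outward, flip it over away from the bowl and let it drop home in its lock. Do not shift the brush jar or the picture frame.

Things in the scene. Friction and masses are not known exactly. Their poses are not given: they have to be found in the camera images.
- polisher: small bench polisher, fixed: a round grey open bowl (140 mm outside, 126 clear inside, rim 100 mm and inner floor 37 mm above the bench) and on its +x side a low pod 66 x 60 x 40 mm high, centred 130 mm from the bowl's axis. Origin on the bench under that axis, z up; it may stand left or right, turned up to 0.35 rad.
- bowl_mouth (a point): centre of the bowl's mouth, at rim height (100 mm above the bench)
- lid: loose aluminium lid, 148 mm across, 0.2 kg, at first closing the bowl. Origin at the centre of its underside, z up. Its plug, 120 mm across, 6 mm deep, drops into the mouth with 4 mm play; then the origin is 94 mm above the bench. On the bench it stands on the plug. Black knob in the middle: 30 mm across, 22 to 44 mm above the origin, on an 18 mm stem; lid's top 12 mm above the origin.
- toggle_pivot (a point): pivot of the locking toggle, in the middle of the pod's top, 42 mm above the bench and 130 mm along the polisher's +x from the bowl's axis
- bat_grip (a point): middle of the steel head of the toggle's bat (14 to 16 mm across, 20 mm long), 47 mm from the pivot along the bat when it is not pulled
- toggle (a joint): angle of the toggle, rad: 0 = off, the bat leans 0.45 rad from upright towards the bowl (polisher -x); 0.9 = on, it leans 0.45 rad away from the bowl (polisher +x). Turns about the polisher's y axis with light friction. A gate in the middle blocks it unless the bat is pulled outward along its own axis by at least 6 mm.
- bat (a joint): how far the bat is pulled outward along its own axis, m: 0 (home, locked) to 0.012. A spring draws it home (3.5 N at 0, 7.7 N at full pull).
- mat: thin cork mat fixed to the bench, 240 x 130 x 3 mm, the tray's place; origin at the centre of its underside, its long side along its x
- tray: loose smooth white tray, 198 (x) x 74 (y) mm, 0.26 kg; origin at its underside's centre. Floor 4 mm, side walls 36 mm high. A divider 10 mm thick, 44 high at x = 0 parts the discs' bay (-x) from the blocks' bay (+x). The ends have no wall: the last 30 mm of floor ramps up 0.24 rad, so a bay pours over its end once tipped 0.6 rad or more (friction 0.25 to 0.35); the divider holds back the other.
- tray_grip (a point): a point on the tray's wooden grip blade, 90 mm above the tray's underside: the blade rises from the divider, 10 mm thick (along tray x), 36 mm wide (along tray y), its top 110 mm above the tray's underside
- disc_spout (a point): middle of the lip of the discs' end of the tray, in the tray's frame at x = -97 mm, 11 mm above its underside
- block_bay (a point): middle of the blocks' bay floor area, in the tray's frame at x = +45 mm, 13 mm above its underside
- disc0: steel disc with a darker middle, 28 mm across, 10 mm thick, 40 g; origin at the centre of one flat face (the lower one at the start). Lies in the tray's -x bay at the start; may be absent.
- disc1: steel disc with a darker middle, 28 mm across, 10 mm thick, 40 g; origin at the centre of one flat face (the lower one at the start). Lies in the tray's -x bay at the start; may be absent.
- disc2: steel disc with a darker middle, 28 mm across, 10 mm thick, 40 g; origin at the centre of one flat face (the lower one at the start). Lies in the tray's -x bay at the start; may be absent.
- disc3: steel disc with a darker middle, 28 mm across, 10 mm thick, 40 g; origin at the centre of one flat face (the lower one at the start). Lies in the tray's -x bay at the start; may be absent.
- stray0: steel disc with a darker middle, 28 mm across, 10 mm thick, 40 g; origin at the centre of one flat face (the lower one at the start). Lies loose on the bench at the start, flat; may be absent.
- stray1: steel disc with a darker middle, 28 mm across, 10 mm thick, 40 g; origin at the centre of one flat face (the lower one at the start). Lies loose on the bench at the start, flat; may be absent.
- stray2: steel disc with a darker middle, 28 mm across, 10 mm thick, 40 g; origin at the centre of one flat face (the lower one at the start). Lies loose on the bench at the start, flat; may be absent.
- block0: dark wooden block 20 x 20 x 16 mm high, 12 g, in the tray's +x bay; origin at the centre of its underside
- block1: dark wooden block 20 x 20 x 16 mm high, 12 g, in the tray's +x bay; origin at the centre of its underside
- block2: dark wooden block 20 x 20 x 16 mm high, 12 g, in the tray's +x bay; origin at the centre of its underside
- brush_jar: glass jar of brushes, 72 mm across, 185 mm high with the brushes, a bystander; origin under its centre
- frame: wooden picture frame lying flat, 150 x 110 x 26 mm, a bystander; origin under its centre

How it is judged:
By the outcome, as a careful person would: the job done as asked, in the order asked, and still so for the second after the job is handed in, with the robot touching nothing.
Of stray0, stray1, stray2 only 1 to 3 are there at a start; the rules pass over those that are not, and their reading is None.
Of disc0, disc1, disc2, disc3 only 2 to 4 are there at a start; the rules pass over those that are not, and their reading is None.
At some moment in a run one of stray0, stray1, stray2, lid may be knocked a few centimetres aside while the robot is not near it.
It also fails if it takes over 210 s, if anything falls off the work surface, if the arm or the gripper's body presses on something with over 40 N, if the wrist force passes 120 N, or if a joint passes its speed limit or range.

## Working session

There is one attempt and no reset: what is moved stays moved. The work goes in short steps, Python scripts to look and compute and a shell command to move; the robot and the scene stay as the last step left them, time stands still between calls to the robot, and variables do not carry over. Pictures are saved under pics/ and viewed, at most 14 in all, crops included, and the job is handed in when it is done.

```bash
ls; mkdir -p pics; python3 - <<'E'
from cell import arm
import cv2
s=arm.observe();print(s);print(arm.grip_point_offset)
for n in("scene","top"):
    d=arm.get_image(n);cv2.imwrite(f"pics/{n}0.png",d["frame"][:,:,::-1]);print(n,d["intrinsics"],d["distortion"],d["rvec"],d["tvec"])
E
```

```text
pics
{'clock': 0.0, 'joints': array([ 1.14638082,  0.43521682,  0.02496444,  1.57411099, -0.0115856 ,
        1.13398448, -0.07512385]), 'dq': array([-6.48082877e-04, -7.33192029e-05, -1.32264271e-03, -3.28492858e-04,
        1.32116928e-03,  1.51853587e-03, -1.79834637e-04]), 'joint_efforts': array([ 5.39953035e-04, -6.67842722e+01,  9.84982364e-01, -3.14456785e+01,
       -6.06981455e-02,  4.29401826e-02,  9.22934169e-05]), 'position': array([ 0.19746326, -0.59244375,  0.22594333]), 'ee_rot': array([-3.09952719e+00, -5.02960169e-01,  6.30338680e-04]), 'force': array([-0.10216533, -0.68584988, -0.70985086]), 'ft_torque': array([ 0.0564057 ,  0.08183374, -0.00150119]), 'gripper_force': 0.0, 'width': 0.9994762836380437}
0.0188
scene [[435.88938807   0.         320.11648462]
 [  0.         435.88938807 240.68779585]
 [  0.           0.           1.        ]] [-0.05084816  0.          0.          0.          0.        ] [ 2.32496511  0.76956076 -0.26838054] [-0.39845642 -0.18849619  1.19315197]
top [[565.15019356   0.         317.04739813]
 [  0.         565.15019356 239.24887254]
 [  0.           0.           1.        ]] [-0.10290855  0.          0.          0.          0.        ] [ 2.19537359 -2.14052339  0.13944061] [-0.01417142  0.53292357  1.54108363]
```

View pics/scene0.png

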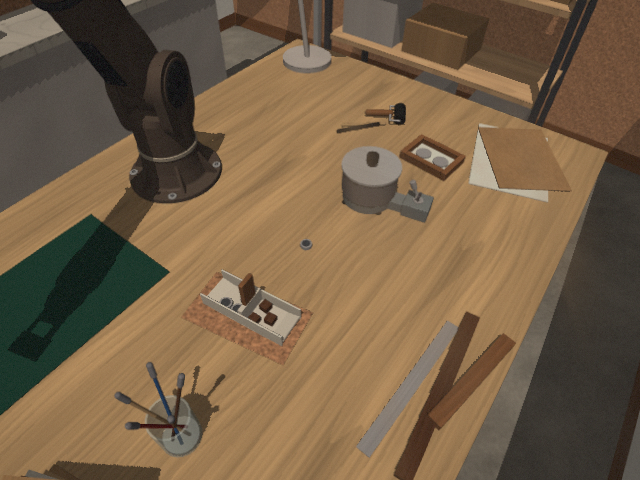

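View pics/top0.png

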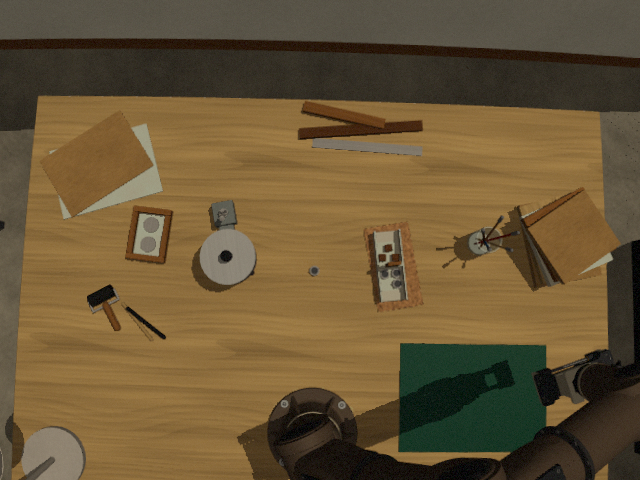

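Top view: the polisher's lid is at about (228,257) with the pod at (223,214). One stray disc is at (314,271), the tray at (391,265) with its discs at the bottom end, and the jar at (482,241). Next I'll enlarge the region and write the helpers.

```bash
cat > h.py <<'E'
import numpy as np,cv2
from scipy.spatial.transform import Rotation as R
from cell import arm
def shot(n,f=None):
    d=arm.get_image(n)
    if f: cv2.imwrite(f"pics/{f}.png",d["frame"][:,:,::-1])
    return d
def world(d,px,z):
    "pixels -> world points on the plane z"
    u=cv2.undistortPoints(np.array(px,float).reshape(-1,1,2),d["intrinsics"],np.array(d["distortion"],float)).reshape(-1,2)
    M=R.from_rotvec(np.ravel(d["rvec"])).as_matrix();t=np.ravel(d["tvec"]);c=-M.T@t
    r=np.c_[u,np.ones(len(u))]@M
    return c+r*((z-c[2])/r[:,2])[:,None]
def pix(d,p):
    return cv2.projectPoints(np.array(p,float).reshape(-1,3),np.array(d["rvec"],float),np.array(d["tvec"],float),d["intrinsics"],np.array(d["distortion"],float))[0].reshape(-1,2)
def crop(d,x0,y0,x1,y1,k,f):
    cv2.imwrite(f"pics/{f}.png",cv2.resize(d["frame"][y0:y1,x0:x1,::-1],None,fx=k,fy=k,interpolation=cv2.INTER_CUBIC))
def go(p,rot):
    "print what is left from the present tool pose to TCP p, rotation rot (Rotation), in tool axes and row units"
    s=arm.observe();A=R.from_rotvec(s["ee_rot"]);p=np.array(p,float)
    dt=A.inv().apply(p-s["position"]);dr=(A.inv()*rot).as_rotvec()
    print("shift units",(dt/.4).round(4),"turn units",(dr/np.radians(120)).round(4),"min rows",np.linalg.norm(dt)/.0417,np.linalg.norm(np.degrees(dr))/7.16)
def down(yaw):
    "tool down, fingers close along world direction yaw (of tool y)"
    x=np.array([np.sin(yaw),-np.cos(yaw),0]);y=np.array([np.cos(yaw),np.sin(yaw),0]);z=np.array([0,0,-1.])
    x=np.cross(y,z);return R.from_matrix(np.c_[x,y,z])
E
python3 - <<'E'
from h import *
d=shot("top");crop(d,180,190,440,320,3,"topc");s=shot("scene");crop(s,180,130,440,370,2.5,"scenec")
A=R.from_rotvec(arm.observe()["ee_rot"]).as_matrix();print(A.round(3))
for n,p,z in [("stray",(314,271),.01),("knob",(225,257),.138),("pod",(223,214),.04),("jar",(482,241),.1),("frame",(149,235),.026)]:print(n,world(d,[p],z).round(3))
E
```

```text
[[ 0.949  0.316 -0.   ]
 [ 0.316 -0.949  0.001]
 [-0.    -0.001 -1.   ]]
stray [[0.446 0.005 0.01 ]]
knob [[0.468 0.237 0.138]]
pod [[0.596 0.263 0.04 ]]
jar [[ 0.532 -0.444  0.1  ]]
frame [[0.533 0.471 0.026]]
```

View pics/topc.png

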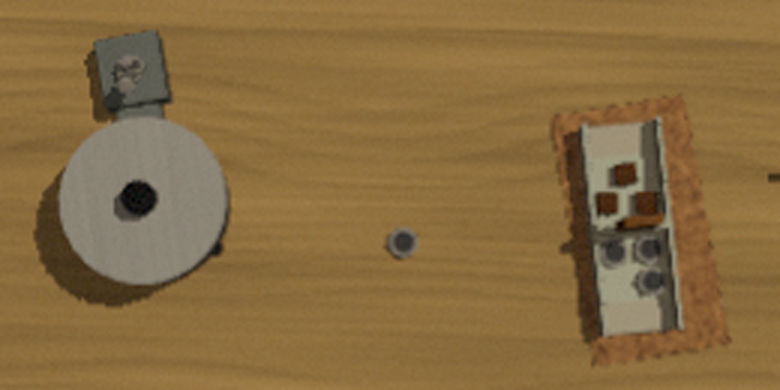

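View pics/scenec.png

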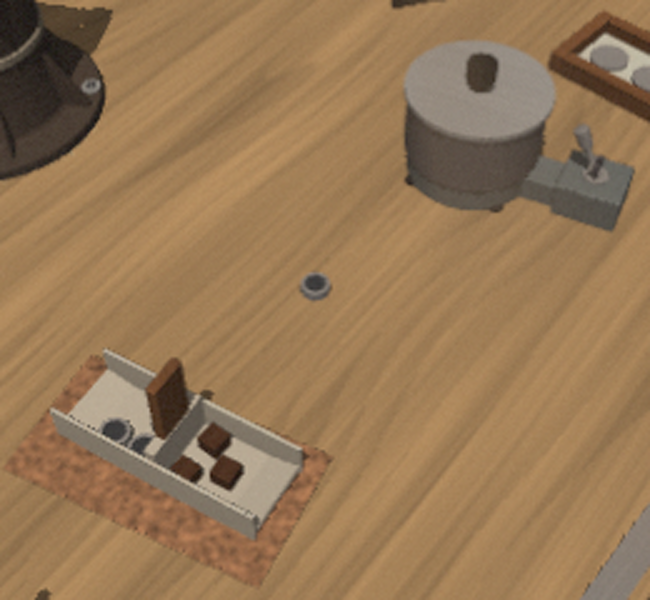

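The crop shows three discs in the tray's near end, three blocks in the far end, one loose disc at crop (403,243), and the toggle leaning to the bowl. Next I'll compute poses.

```bash
cat > fit.py <<'E'
from h import *
from scipy.optimize import least_squares
def unc(c,x0,y0,k): return (np.array(c,float)+.5)/k-.5+np.array([x0,y0])
d=shot("top");s=shot("scene")
T=lambda c:unc(c,180,190,3); S=lambda c:unc(c,180,130,2.5)
print("lid c",world(d,T([(143,200)]),.106),"diam",np.diff(world(d,T([(59,200),(227,200)]),.106)[:,1]))
print("knob top",world(d,T([(138,196)]),.138), "scene",world(s,S([(483,61)]),.138))
print("lid scene",world(s,S([(479,90)]),.106))
print("stray",world(d,T([(403,243)]),.01),world(s,S([(316,284)]),.01))
print("pod corners",world(d,T([(95,42),(158,30),(170,100),(110,112)]),.04).round(4))
print("mat",world(d,T([(553,116),(687,96),(730,340),(593,363)]),.003).round(4))
print("walls",world(d,T([(583,124),(661,119),(682,327),(599,336)]),.039).round(4))
print("walls scene",world(s,S([(52,411),(104,350),(303,452),(254,532)]),.039).round(4))
print("blade top scene",world(s,S([(149,390),(180,360),(187,370)]),.113).round(4),"top",world(d,T([(618,220),(663,215)]),.113).round(4))
E
python3 fit.py
```

```text
lid c [[0.47282247 0.23580751 0.106     ]] diam [-0.14822939]
knob top [[0.47355816 0.23557121 0.138     ]] scene [[0.47382289 0.23755425 0.138     ]]
lid scene [[0.47553717 0.23366015 0.106     ]]
stray [[0.44673764 0.00543731 0.01      ]] [[0.44932821 0.00626263 0.01      ]]
pod corners [[0.6242 0.2966 0.04  ]
 [0.637  0.2384 0.04  ]
 [0.5716 0.2244 0.04  ]
 [0.5589 0.2796 0.04  ]]
mat [[ 0.5711 -0.1337  0.003 ]
 [ 0.5937 -0.2614  0.003 ]
 [ 0.3635 -0.3037  0.003 ]
 [ 0.3393 -0.1748  0.003 ]]
walls [[ 0.5594 -0.1582  0.039 ]
 [ 0.566  -0.2309  0.039 ]
 [ 0.3742 -0.2519  0.039 ]
 [ 0.3643 -0.1756  0.039 ]]
walls scene [[ 0.3752 -0.2514  0.039 ]
 [ 0.365  -0.1809  0.039 ]
 [ 0.5633 -0.1585  0.039 ]
 [ 0.5769 -0.236   0.039 ]]
blade top scene [[ 0.4673 -0.2202  0.113 ]
 [ 0.4671 -0.1855  0.113 ]
 [ 0.4777 -0.1894  0.113 ]] top [[ 0.4654 -0.1818  0.113 ]
 [ 0.4708 -0.2215  0.113 ]]
```

```bash
python3 -m creep '[[0,0,-0.01,0,0,-0.046],[0,0,-0.01,0,0,-0.046],[0,0,-0.01,0,0,-0.046],[0,0,-0.01,0,0,-0.046],[0,0,-0.01,0,0,-0.046],[0,0,-0.01,0,0,-0.046],[0,0,-0.01,0,0,-0.046],[0,0,-0.01,0,0,-0.046],[0,0,-0.01,0,0,-0.046],[0,0,-0.01,0,0,-0.046],[0,0,-0.01,0,0,-0.046],[0,0,-0.01,0,0,-0.046],[0,0,-0.01,0,0,-0.046]]' -1
python3 -m creep '[[0.061,0.04,0,0,0,0],[0.061,0.04,0,0,0,0],[0.061,0.04,0,0,0,0],[0.061,0.04,0,0,0,0],[0.061,0.04,0,0,0,0],[0.061,0.04,0,0,0,0],[0.061,0.04,0,0,0,0],[0.061,0.04,0,0,0,0],[0.061,0.04,0,0,0,0],[0.061,0.04,0,0,0,0],[0.061,0.04,0,0,0,0],[0.061,0.04,0,0,0,0],[0.061,0.04,0,0,0,0],[0.061,0.04,0,0,0,0],[0.061,0.04,0,0,0,0],[0.061,0.04,0,0,0,0]]'
python3 -m creep '[[0.068,0.004,0,0,0,0],[0.068,0.004,0,0,0,0],[0.068,0.004,0,0,0,0],[0.068,0.004,0,0,0,0],[0.068,0.004,0,0,0,0],[0.068,0.004,0,0,0,0],[0.068,0.004,0,0,0,0],[0.068,0.004,0,0,0,0],[0.068,0.004,0,0,0,0],[0.068,0.004,0,0,0,0],[0.068,0.004,0,0,0,0],[0.068,0.004,0,0,0,0],[0.068,0.004,0,0,0,0],[0.068,0.004,0,0,0,0],[0.068,0.004,0,0,0,0],[0.068,0.004,0,0,0,0]]'
python3 - <<'E'
from h import *
go((.4735,.236,.2),down(0));print(arm.observe()["joints"].round(2))
E
```

```text
clock: 1.38
position: [0.1976, -0.5929, 0.2789]
ee_rot: [-2.212, -2.23, -0.0]
force: [0.5, 0.3, -0.5]
width: 1.002
gripper_force: 0.0
clock: 2.72
position: [0.4528, -0.2005, 0.2789]
ee_rot: [2.218, 2.225, -0.0]
force: [1.0, 0.3, -0.4]
width: 1.001
gripper_force: 0.0
clock: 4.05
position: [0.4764, 0.2347, 0.2787]
ee_rot: [2.218, 2.224, -0.0]
force: [0.6, 0.1, -0.8]
width: 1.002
gripper_force: 0.0
shift units [ 0.0032 -0.0073  0.1968] turn units [0.0001 0.0001 0.0014] min rows 1.8888736160034425 0.023504265255737435
[-0.    0.33 -0.73  1.68  0.23  1.22 -0.78]
```

```bash
python3 -m creep '[[0.003,-0.007,0.07,0,0,0],[0,0,0.08,0,0,0],[0,0,0.08,0,0,0],[0,0,0.08,0,0,0],[0,0,0.05,0,0,0],[0,0,0.03,0,0,0],[0,0,0.025,0,0,0],[0,0,0,0,0,0]]'
python3 -m creep '[[0,0,0,0,0,0],[0,0,0,0,0,0],[0,0,0,0,0,0],[0,0,0,0,0,0],[0,0,0,0,0,0],[0,0,0,0,0,0],[0,0,0,0,0,0],[0,0,0,0,0,0]]' 1 35
python3 - <<'E'
from h import *
d=shot("scene");crop(d,270,100,470,250,4,"grip1")
E
```

```text
clock: 4.72
position: [0.4732, 0.2344, 0.1115]
ee_rot: [-2.217, -2.225, 0.003]
force: [0.3, -0.6, -0.2]
width: 1.005
gripper_force: 0.0
clock: 5.38
position: [0.4737, 0.2347, 0.1128]
ee_rot: [2.218, 2.225, 0.0]
force: [0.6, 0.8, -1.4]
width: 0.469
gripper_force: 0.0
```

View pics/grip1.png

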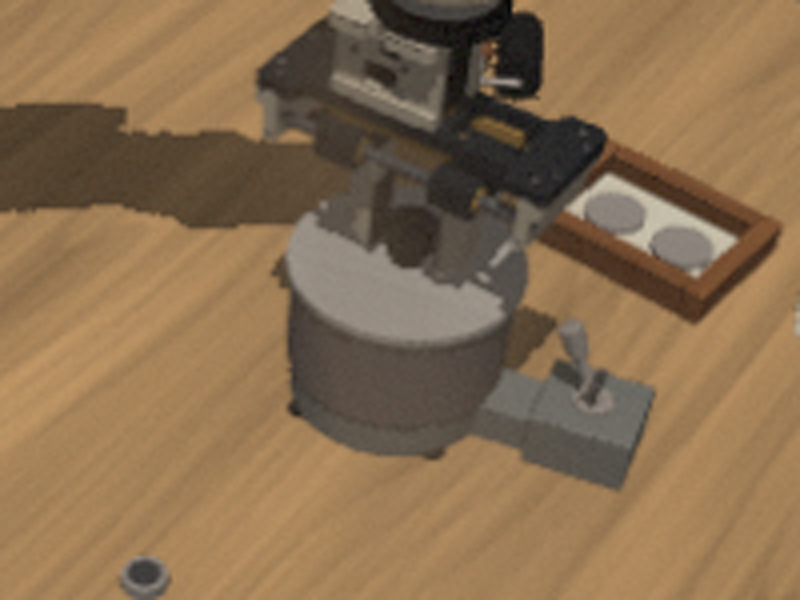

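The fingers straddle the knob but are still closing. I'll finish the grip and lift.

```bash
python3 -m creep '[[0,0,0,0,0,0],[0,0,0,0,0,0],[0,0,0,0,0,0],[0,0,0,0,0,0],[0,0,0,0,0,0],[0,0,0,0,0,0],[0,0,-0.01,0,0,0],[0,0,-0.01,0,0,0],[0,0,-0.02,0,0,0],[0,0,-0.03,0,0,0],[0,0,-0.04,0,0,0],[0,0,-0.04,0,0,0],[0,0,-0.04,0,0,0]]' 1 35
python3 -m creep '[[-0.02,0.014,0,0,0,0],[-0.04,0.028,0,0,0,0],[-0.05,0.036,0,0,0,0],[-0.05,0.036,0,0,0,0],[-0.05,0.036,0,0,0,0],[-0.05,0.036,0,0,0,0],[-0.05,0.036,0,0,0,0],[-0.05,0.036,0,0,0,0],[-0.05,0.036,0,0,0,0],[-0.05,0.036,0,0,0,0],[-0.04,0.028,0,0,0,0],[-0.02,0.014,0,0,0,0],[0,0,0,0,0,0]]'
python3 -m creep '[[0,0,0.05,0,0,0],[0,0,0.06,0,0,0],[0,0,0.06,0,0,0],[0,0,0.06,0,0,0],[0,0,0.06,0,0,0],[0,0,0.04,0,0,0],[0,0,0.03,0,0,0],[0,0,0.02,0,0,0],[0,0,0.01,0,0,0],[0,0,0,0,0,0],[0,0,0,0,0,0]]'
python3 - <<'E'
from h import *
d=shot("scene","s2")
print(arm.observe()["joints"].round(2))
E
```

```text
clock: 6.52
position: [0.4737, 0.235, 0.1906]
ee_rot: [2.217, 2.225, 0.001]
force: [1.1, -0.4, -2.2]
width: 0.316
gripper_force: 35.0
clock: 7.6
position: [0.6241, 0.0238, 0.1879]
ee_rot: [2.222, 2.22, -0.002]
force: [-0.3, -0.7, -2.3]
width: 0.316
gripper_force: 35.0
clock: 8.52
position: [0.6236, 0.0277, 0.0335]
ee_rot: [2.217, 2.225, 0.001]
force: [0.4, 0.2, -2.4]
width: 0.313
gripper_force: 35.0
[ 0.23  0.71 -0.54  1.73  0.47  0.84 -0.53]
```

View pics/s2.png

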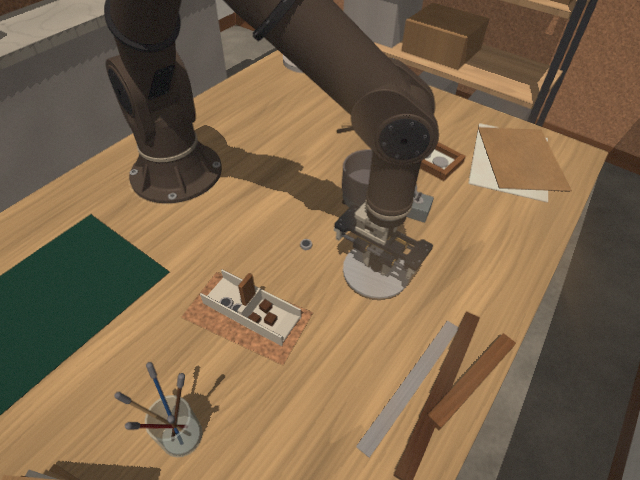

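The lid hangs level at about (378,270), some 15 mm above the bench, with the stray still at (306,244). I'll lower it, release, rise and move over the stray.

```bash
python3 -m creep '[[0,0,0.01,0,0,0],[0,0,0.01,0,0,0],[0,0,0.008,0,0,0],[0,0,0.006,0,0,0],[0,0,0.004,0,0,0],[0,0,0,0,0,0],[0,0,0,0,0,0]]'
python3 -m creep '[[0,0,0,0,0,0],[0,0,0,0,0,0],[0,0,0,0,0,0],[0,0,0,0,0,0],[0,0,0,0,0,0],[0,0,0,0,0,0],[0,0,0,0,0,0],[0,0,-0.05,0,0,0],[0,0,-0.08,0,0,0],[0,0,-0.08,0,0,0],[0,0,-0.08,0,0,0],[0,0,0,0,0,0]]' 0.3 35
python3 - <<'E'
from h import *
d=shot("top");crop(d,180,190,440,320,3,"t3");go((.447,.006,.05),down(0));print(arm.observe()["joints"].round(2))
E
```

```text
clock: 9.15
position: [0.6231, 0.0271, 0.0187]
ee_rot: [2.217, 2.224, -0.001]
force: [-5.1, -1.2, 12.2]
width: 0.319
gripper_force: 35.0
clock: 10.15
position: [0.6266, 0.0286, 0.14]
ee_rot: [2.214, 2.221, 0.012]
force: [0.6, 0.4, -0.6]
width: 0.35
gripper_force: 0.0
shift units [-0.0538 -0.4477  0.2151] turn units [ 0.0031 -0.0004  0.0015] min rows 4.791948883587381 0.058257556262743156
[ 0.27  0.59 -0.61  1.64  0.38  1.02 -0.45]
```

View pics/t3.png

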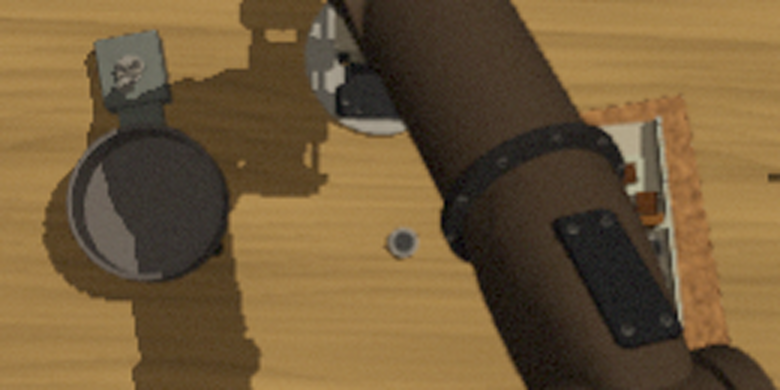

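The lid rests on the bench, the bowl is open and empty, and the stray is still at crop (403,243). Next I'll pick it up.

```bash
python3 -m creep '[[-0.004,-0.035,0,0,0,0],[-0.006,-0.06,0,0,0,0],[-0.008,-0.07,0,0,0,0],[-0.009,-0.07,0,0,0,0],[-0.009,-0.07,0,0,0,0],[-0.009,-0.07,0,0,0,0],[-0.006,-0.05,0,0,0,0],[-0.003,-0.023,0,0,0,0],[0,0,0.03,0,0,0],[0,0,0.06,0,0,0],[0,0,0.06,0,0,0],[0,0,0.06,0,0,0],[0,0,0.05,0,0,0],[0,0,0.03,0,0,0],[0,0,0.02,0,0,0],[0,0,0.01,0,0,0],[0,0,0,0,0,0],[0,0,0,0,0,0]]' -0.3 30
python3 - <<'E'
from h import *
go((.447,.006,.004),down(0));s=shot("scene");crop(s,250,170,370,270,5,"s4")
d=shot("top");T=lambda c:(np.array(c,float)+.5)/3-.5+np.array([180,190])
print("bowl",world(d,T([(148.5,201)]),.1))
E
```

```text
clock: 11.7
position: [0.4445, 0.0052, 0.0058]
ee_rot: [2.217, 2.225, 0.001]
force: [0.3, -0.2, 1.0]
width: 0.651
gripper_force: 0.0
shift units [0.0019 0.0063 0.0045] turn units [ 0.0002 -0.      0.0017] min rows 0.07628429810861827 0.028216668687958642
bowl [[0.47255491 0.23178118 0.1       ]]
```

View pics/s4.png

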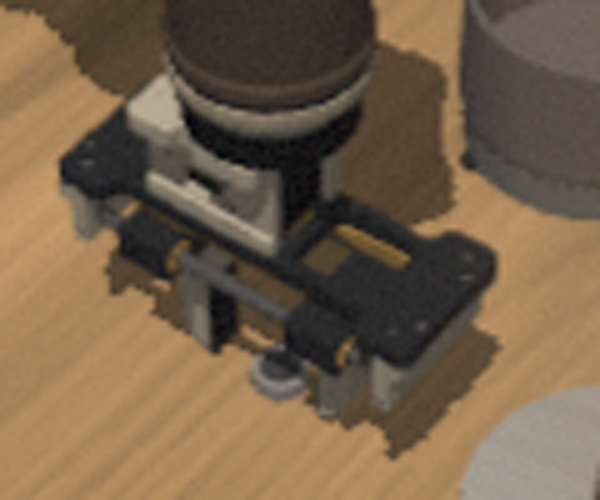

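```bash
python3 -m creep '[[0.002,0.005,0.005,0,0,0],[0,0,0,0,0,0],[0,0,0,0,0,0],[0,0,0,0,0,0],[0,0,0,0,0,0],[0,0,0,0,0,0],[0,0,0,0,0,0],[0,0,0,0,0,0],[0,0,0,0,0,0],[0,0,0,0,0,0],[0,0,0,0,0,0]]' 1 30
python3 -m creep '[[0,0,-0.02,0,0,0],[0,0,-0.04,0,0,0],[0,0,-0.06,0,0,0],[0,0,-0.06,0,0,0],[0,0,-0.06,0,0,0],[0,0,-0.06,0,0,0],[0,0,-0.06,0,0,0],[0,0,-0.05,0,0,0],[0,0,0,0,0,0]]'
python3 - <<'E'
from h import *
go((.473,.235,.065),down(0));d=shot("scene");crop(d,250,120,400,240,5,"s5")
E
```

```text
clock: 12.72
position: [0.4461, 0.0059, 0.0036]
ee_rot: [2.218, 2.225, -0.0]
force: [1.0, 0.7, 3.0]
width: 0.29
gripper_force: 30.0
clock: 13.47
position: [0.4478, 0.0065, 0.1714]
ee_rot: [2.214, 2.223, 0.006]
force: [0.5, 0.5, 0.0]
width: 0.287
gripper_force: 30.0
shift units [0.5709 0.0636 0.2662] turn units [0.0026 0.     0.0018] min rows 6.073262291742388 0.05337651407509401
```

```bash
python3 -m creep '[[0.03,0.003,0,0,0,0],[0.06,0.007,0,0,0,0],[0.06,0.007,0,0,0,0],[0.06,0.007,0,0,0,0],[0.06,0.007,0,0,0,0],[0.06,0.007,0,0,0,0],[0.06,0.007,0,0,0,0],[0.06,0.007,0,0,0,0],[0.06,0.007,0,0,0,0],[0.04,0.005,0,0,0,0],[0.02,0.002,0,0,0,0],[0,0,0.03,0,0,0],[0,0,0.06,0,0,0],[0,0,0.06,0,0,0],[0,0,0.06,0,0,0],[0,0,0.04,0,0,0],[0,0,0.015,0,0,0],[0,0,0,0,0,0]]'
python3 -m creep '[[0,0,0,0,0,0],[0,0,0,0,0,0],[0,0,0,0,0,0],[0,0,0,0,0,0],[0,0,0,0,0,0],[0,0,-0.03,0,0,0],[0,0,-0.06,0,0,0],[0,0,-0.06,0,0,0],[0,0,-0.08,0,0,0],[0,0,-0.08,0,0,0],[0,0,-0.08,0,0,0]]' 0.1 30
python3 -m creep '[[-0.04,0,0,0,0,0],[-0.07,0,0,0,0,0],[-0.07,0,0,0,0,0],[-0.07,0,0,0,0,0],[-0.07,0,0,0,0,0],[-0.07,0,0,0,0,0],[-0.07,0,0,0,0,0],[-0.07,0,0,0,0,0],[-0.07,0,0,0,0,0],[-0.07,0,0,0,0,0],[-0.07,0,0,0,0,0],[-0.07,0,0,0,0,0],[-0.07,0,0,0,0,0],[-0.07,0,0,0,0,0],[-0.07,0,0,0,0,0],[-0.04,0,0,0,0,0],[0,0,0,0,0,0]]' -0.3
python3 - <<'E'
from h import *
go((.467,-.204,.15),down(.1));d=shot("scene","s6");d=shot("top","t6");print(arm.observe()["joints"].round(2))
E
```

```text
clock: 15.02
position: [0.4704, 0.2318, 0.0594]
ee_rot: [-2.218, -2.224, 0.007]
force: [1.3, -0.9, -0.5]
width: 0.289
gripper_force: 30.0
clock: 15.93
position: [0.4711, 0.2342, 0.2201]
ee_rot: [-2.217, -2.226, -0.001]
force: [0.4, 0.5, -0.2]
width: 0.45
gripper_force: 0.0
clock: 17.35
position: [0.4725, -0.1943, 0.2182]
ee_rot: [2.223, 2.219, -0.001]
force: [-0.3, 0.3, 0.1]
width: 0.649
gripper_force: 0.0
shift units [-0.0241 -0.0137  0.1705] turn units [ 0.      0.0007 -0.0487] min rows 1.6568772733776265 0.8159647419275861
[ 0.77  0.33 -0.62  1.82  0.22  1.06  0.07]
```

View pics/t6.png

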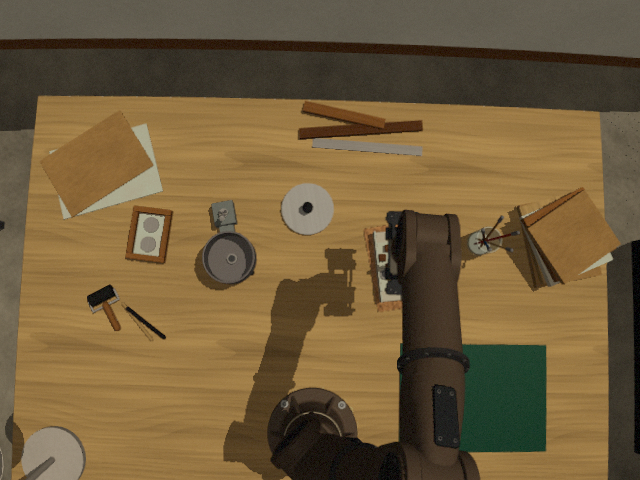

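The disc is in the bowl at (231,258), the lid is flat on the bench at (307,209), and no other loose discs are visible. Next is the tray.

```bash
python3 -m creep '[[-0.024,-0.014,0,0,0,0],[0,0,0,0,0,-0.025],[0,0,0,0,0,-0.024],[0,0,0.04,0,0,0],[0,0,0.06,0,0,0],[0,0,0.06,0,0,0],[0,0,0.06,0,0,0],[0,0,0.06,0,0,0],[0,0,0.04,0,0,0],[0,0,0.03,0,0,0],[0,0,0.01,0,0,0],[0,0,0,0,0,0]]'
python3 - <<'E'
from h import *
go((.467,-.2035,.074),down(.1))
d=shot("scene");crop(d,180,220,330,370,4,"s7")
E
```

```text
clock: 18.45
position: [0.4669, -0.1989, 0.0731]
ee_rot: [-2.098, -2.336, 0.001]
force: [-0.0, 0.5, -0.3]
width: 0.655
gripper_force: 0.0
shift units [-0.0114 -0.0011 -0.0022] turn units [-0.0006 -0.0004  0.0036] min rows 0.1119256751919505 0.06095161797338611
```

View pics/s7.png

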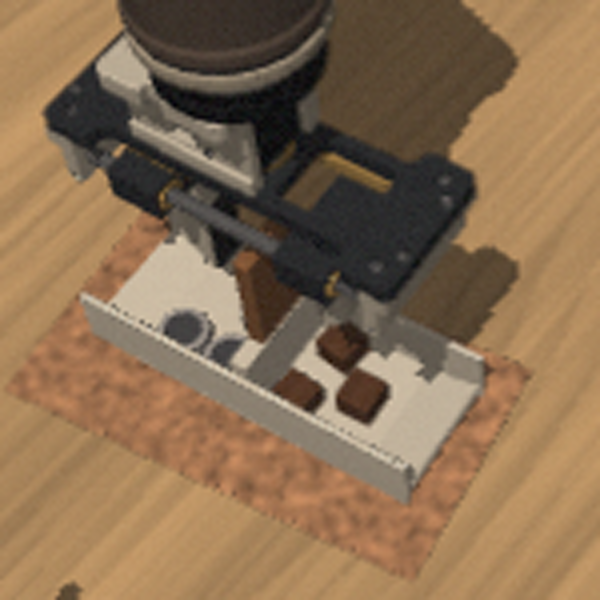

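```bash
python3 -m creep '[[-0.011,0,0,0,0,0],[0,0,0,0,0,0],[0,0,0,0,0,0],[0,0,0,0,0,0],[0,0,0,0,0,0],[0,0,0,0,0,0],[0,0,0,0,0,0],[0,0,0,0,0,0],[0,0,0,0,0,0],[0,0,0,0,0,0],[0,0,0,0,0,0],[0,0,0,0,0,0],[0,0,0,0,0,0],[0,0,0,0,0,0],[0,0,0,0,0,0]]' 1 45
python3 -m creep '[[0,0,-0.01,0,0,0],[0,0,-0.02,0,0,0],[0,0,-0.03,0,0,0],[0,0,-0.05,0,0,0],[0,0,-0.06,0,0,0],[0,0,-0.06,0,0,0],[0,0,-0.06,0,0,0],[0,0,-0.06,0,0,0],[0,0,-0.05,0,0,0],[0,0,-0.03,0,0,0],[0,0,-0.02,0,0,0],[0,0,0,0,0,0]]'
python3 - <<'E'
from h import *
go((.525,.240,.24),down(.1));d=shot("scene","s8")
E
```

```text
clock: 19.75
position: [0.4679, -0.204, 0.0735]
ee_rot: [-2.101, -2.336, 0.0]
force: [-3.2, -0.3, 1.0]
width: 0.107
gripper_force: 45.0
clock: 20.75
position: [0.4688, -0.204, 0.2554]
ee_rot: [2.099, 2.334, 0.001]
force: [1.5, 0.2, -3.9]
width: 0.107
gripper_force: 45.0
shift units [1.0889 0.2572 0.0375] turn units [0.0012 0.0007 0.003 ] min rows 10.73846407421237 0.054969981746918764
```

View pics/s8.png

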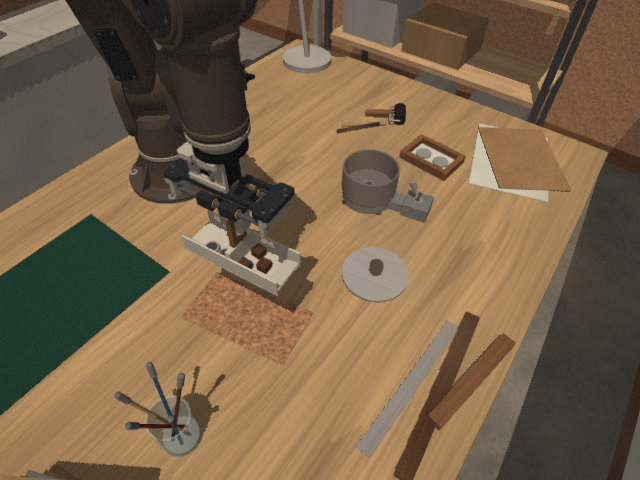

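The tray is lifted level at about (243,258) with its contents in place, and the lid is still at (376,274). Next I'll carry it to the bowl and stop above it.

```bash
python3 -m creep '[[0.02,0.005,0,0,0,0],[0.035,0.008,0,0,0,0],[0.05,0.012,0,0,0,0],[0.063,0.015,0,0,0,0],[0.063,0.015,0,0,0,0],[0.063,0.015,0,0,0,0],[0.063,0.015,0,0,0,0],[0.063,0.015,0,0,0,0],[0.063,0.015,0,0,0,0],[0.063,0.015,0,0,0,0],[0.063,0.015,0,0,0,0],[0.063,0.015,0,0,0,0],[0.063,0.015,0,0,0,0],[0.063,0.015,0,0,0,0],[0.063,0.015,0,0,0,0],[0.063,0.015,0,0,0,0],[0.063,0.015,0,0,0,0],[0.05,0.012,0,0,0,0],[0.035,0.008,0,0,0,0],[0.02,0.004,0,0,0,0]]'
python3 -m creep '[[0,0,0,0,0,0],[0,0,0,0,0,0],[0,0,0.01,0,0,0],[0,0,0.02,0,0,0],[0,0,0.01,-0.015,0,0],[0,0,0,-0.03,0,0],[0,0,0,-0.03,0,0],[0,0,0,-0.03,0,0],[0,0,0,-0.03,0,0],[0,0,0,-0.015,0,0],[0,0,0,0,0,0],[0,0,0,0,0,0]]'
python3 - <<'E'
from h import *
s=arm.observe();A=R.from_rotvec(s["ee_rot"]).as_matrix();print("tilt",np.arccos(-A[2,2]),s["joints"].round(2))
tr=R.from_matrix(np.c_[A[:,1],A[:,0],-A[:,2]]);p=s["position"]+tr.apply([-.097,0,-.0602]);print("lip",p)
d=shot("scene");crop(d,270,60,470,220,4,"s9")
E
```

```text
clock: 22.47
position: [0.5234, 0.2441, 0.2521]
ee_rot: [-2.095, -2.338, 0.002]
force: [-0.0, -0.1, -4.7]
width: 0.106
gripper_force: 45.0
clock: 23.47
position: [0.5243, 0.2401, 0.2371]
ee_rot: [1.948, 2.165, 0.34]
force: [0.9, 0.2, -4.2]
width: 0.104
gripper_force: 45.0
tilt 0.3127050817787145 [-0.01  0.28 -0.74  1.9   0.5   0.83 -0.91]
lip [0.45093902 0.23219694 0.14995253]
```

View pics/s9.png

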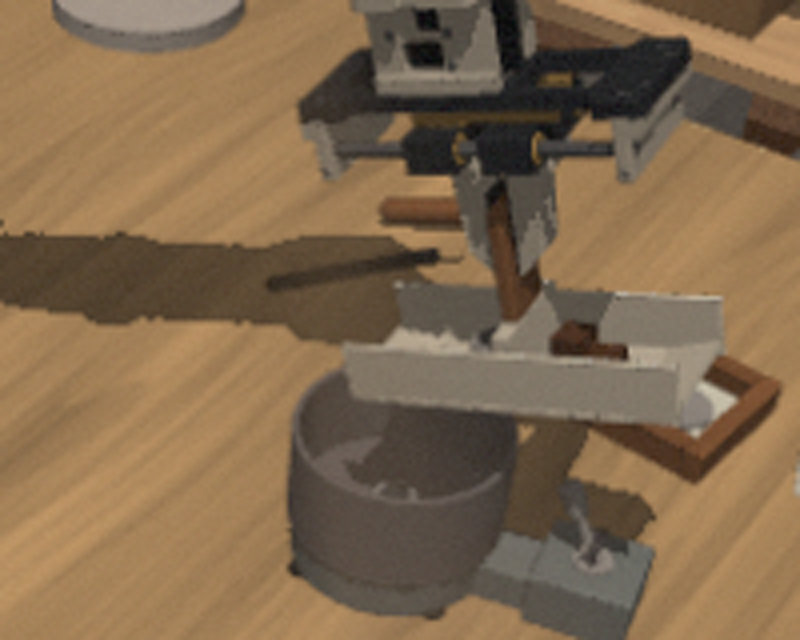

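The discs' end tilts down over the bowl, and the toggle and frame are clear. I'll continue to 0.8 rad.

```bash
python3 -m creep '[[0,0,0,-0.015,0,0],[0,0,0,-0.03,0,0],[0,0,0,-0.03,0,0],[0,0,0,-0.03,0,0],[0,0,0,-0.03,0,0],[0,0,0,-0.03,0,0],[0,0,0,-0.03,0,0],[0,0,0,-0.025,0,0],[0,0,0,-0.015,0,0],[0,0,0,0,0,0],[0,0,0,0,0,0],[0,0,0,0,0,0],[0,0,0,0,0,0],[0,0,0,0,0,0],[0,0,0,0,0,0],[0,0,0,0,0,0],[0,0,0,0,0,0]]'
python3 - <<'E'
from h import *
s=arm.observe();A=R.from_rotvec(s["ee_rot"]).as_matrix();print("tilt",np.arccos(-A[2,2]),s["joints"].round(2))
tr=R.from_matrix(np.c_[A[:,1],A[:,0],-A[:,2]]);p=s["position"]+tr.apply([-.097,0,-.0602]);print("lip",p)
d=shot("scene");crop(d,270,60,470,220,4,"s10")
E
```

```text
clock: 24.93
position: [0.5251, 0.2408, 0.2375]
ee_rot: [1.67, 1.855, 0.781]
force: [0.4, -0.6, -2.8]
width: 0.105
gripper_force: 45.0
tilt 0.7977586118702015 [-0.31  0.16 -0.58  2.31  1.51  0.6  -2.04]
lip [0.50058251 0.23810744 0.12604656]
```

View pics/s10.png

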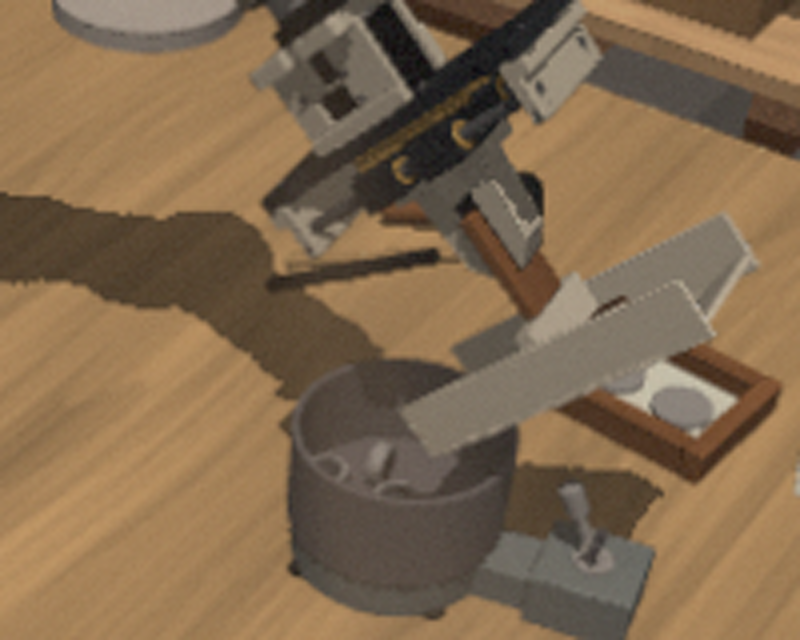

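The tray is emptied: the force fell by about 1.3 N, the weight of three discs, and discs lie in the bowl. I'll level out and check the bowl numerically.

```bash
python3 -m creep '[[0,0,-0.02,0.015,0,0],[0,0,-0.02,0.03,0,0],[0,0,0,0.03,0,0],[0,0,0,0.03,0,0],[0,0,0,0.03,0,0],[0,0,0,0.03,0,0],[0,0,0,0.03,0,0],[0,0,0,0.03,0,0],[0,0,0,0.03,0,0],[0,0,0,0.03,0,0],[0,0,0,0.03,0,0],[0,0,0,0.03,0,0],[0,0,0,0.025,0,0],[0,0,0,0.015,0,0],[0,0,0,0,0,0],[0,0,0,0,0,0]]'
python3 - <<'E'
from h import *
print(arm.observe()["joints"].round(2))
go((.525,.240,.252),down(.1));go((.467,-.208,.252),down(.13))
E
```

```text
clock: 26.32
position: [0.5155, 0.2385, 0.2467]
ee_rot: [2.097, 2.324, 0.01]
force: [-0.3, 0.8, -4.1]
width: 0.11
gripper_force: 45.0
[-0.05  0.4  -0.67  1.65  0.28  1.17 -0.68]
shift units [ 0.0013  0.0242 -0.013 ] turn units [0.006  0.0019 0.0011] min rows 0.2637505238678429 0.10675605506050719
shift units [-1.0981 -0.2345 -0.0118] turn units [ 0.0059  0.002  -0.0132] min rows 10.771150519509979 0.2452293834739661
```

```bash
python3 -m creep '[[-0.02,-0.005,0,0.006,0.002,-0.013],[-0.035,-0.008,0,0,0,0],[-0.05,-0.012,0,0,0,0],[-0.063,-0.014,0,0,0,0],[-0.063,-0.014,0,0,0,0],[-0.063,-0.014,0,0,0,0],[-0.063,-0.014,0,0,0,0],[-0.063,-0.014,0,0,0,0],[-0.063,-0.014,0,0,0,0],[-0.063,-0.014,0,0,0,0],[-0.063,-0.014,0,0,0,0],[-0.063,-0.014,0,0,0,0],[-0.063,-0.014,0,0,0,0],[-0.063,-0.014,0,0,0,0],[-0.063,-0.014,0,0,0,0],[-0.063,-0.014,0,0,0,0],[-0.063,-0.014,0,0,0,0],[-0.05,-0.01,0,0,0,0],[-0.035,-0.008,0,0,0,0],[-0.02,-0.004,0,0,0,0]]'
python3 -m creep '[[0,0,0,0,0,0],[0,0,0,0,0,0],[0,0,0,0,0,0],[0,0,0,0,0,0]]'
python3 - <<'E'
from h import *
go((.467,-.208,.074),down(.13))
f=[]
for i in range(6):
    d=shot("top");f.append(arm.observe()["force"])
print("force",np.mean(f,0))
s=shot("scene")
z=lambda im,x0,y0,x1,y1,w,h:cv2.resize(im["frame"][y0:y1,x0:x1,::-1],(w,h),interpolation=cv2.INTER_CUBIC)
a=z(d,195,225,265,295,400,400);b=z(s,170,180,330,340,400,400)
a2=z(s,330,140,410,220,400,200*2)[:200];c=z(d,355,190,475,250,400,200)
cv2.imwrite("pics/comp.png",np.vstack([np.hstack([a,b]),np.hstack([a2,c])]))
E
```

```text
clock: 27.98
position: [0.4742, -0.209, 0.2472]
ee_rot: [2.074, 2.358, -0.002]
force: [0.6, -0.8, -3.3]
width: 0.106
gripper_force: 45.0
clock: 28.32
position: [0.4754, -0.2055, 0.2473]
ee_rot: [-2.07, -2.363, -0.0]
force: [-0.8, -0.0, -2.7]
width: 0.107
gripper_force: 45.0
shift units [-0.0035 -0.0218  0.4332] turn units [ 0.0001 -0.0001  0.001 ] min rows 4.160672772134583 0.01654647752299682
force [-0.00547511 -0.40260779 -3.16992328]
```

View pics/comp.png

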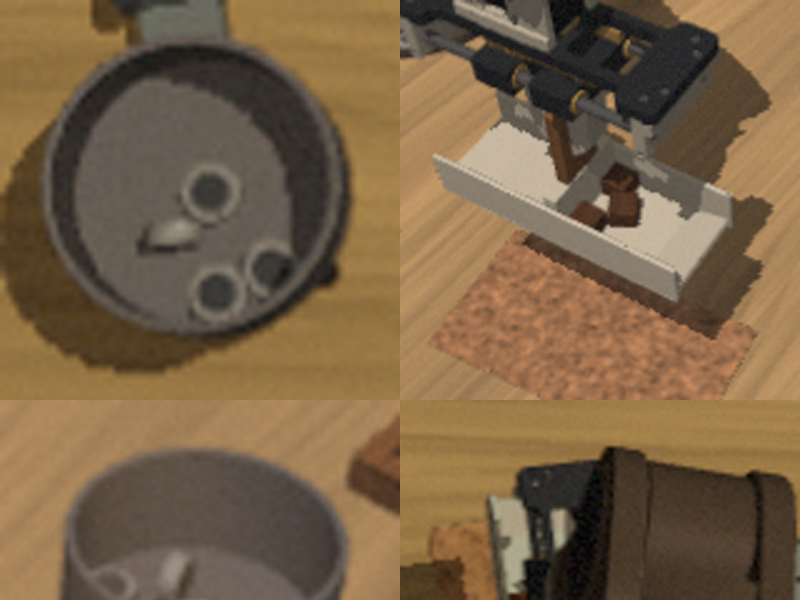

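All four discs are in the bowl (one stands on edge but is low enough), the three blocks are still in their bay, and the discs' bay is empty. Next I'll set the tray down.

```bash
python3 -m creep '[[-0.006,-0.01,0,0,0,0],[-0.006,-0.012,0,0,0,0],[0,0,0.03,0,0,0],[0,0,0.06,0,0,0],[0,0,0.06,0,0,0],[0,0,0.06,0,0,0],[0,0,0.06,0,0,0],[0,0,0.05,0,0,0],[0,0,0.04,0,0,0],[0,0,0.025,0,0,0],[0,0,0.015,0,0,0],[0,0,0.012,0,0,0],[0,0,0.008,0,0,0],[0,0,0,0,0,0],[0,0,0,0,0,0],[0,0,0,0,0,0]]'
python3 - <<'E'
from h import *
go((.467,-.212,.0735),down(.13))
E
```

```text
clock: 30.0
position: [0.4675, -0.2131, 0.0798]
ee_rot: [2.072, 2.36, 0.0]
force: [0.3, 0.5, -3.0]
width: 0.111
gripper_force: 45.0
shift units [ 0.0029 -0.0008  0.0157] turn units [ 0.0003  0.0003 -0.0001] min rows 0.153013156832935 0.007530598759435014
```

```bash
python3 -m creep '[[0,0,0.006,0,0,0],[0,0,0.005,0,0,0],[0,0,0.003,0,0,0],[0,0,0.002,0,0,0],[0,0,0.001,0,0,0],[0,0,0,0,0,0],[0,0,0,0,0,0]]'
python3 -m creep '[[0,0,0,0,0,0],[0,0,0,0,0,0],[0,0,0,0,0,0],[0,0,0,0,0,0],[0,0,0,0,0,0],[0,0,-0.02,0,0,0],[0,0,-0.05,0,0,0],[0,0,-0.08,0,0,0],[0,0,-0.08,0,0,0],[0,0,-0.08,0,0,0],[0,0,-0.06,0,0,0],[0,0,0,0,0,0]]' 0.4 35
python3 - <<'E'
from h import *
go((.6231,.0271,.15),down(0));d=shot("top","t12");s=shot("scene","s12")
import numpy as np
# lid: bright low-saturation blob near expected place in top image
p=pix(d,[.6231,.0271,.012])[0];print("expect px",p,"knob",pix(d,[.6231,.0271,.044]),"scene knob",pix(s,[.6231,.0271,.044]))
def blob(im,p,r):
    x,y=p.astype(int);c=im["frame"][y-r:y+r,x-r:x+r];h=cv2.cvtColor(c,cv2.COLOR_RGB2HSV)
    m=((h[...,1]<70)&(h[...,2]>90)).astype(np.uint8);m=cv2.morphologyEx(m,cv2.MORPH_CLOSE,np.ones((13,13)));n,l,st,ce=cv2.connectedComponentsWithStats(m)
    k=1+np.argmax(st[1:,4]);return ce[k]+[x-r,y-r],st[k]
for n,im in(("top",d),("scene",s)):
    q,st=blob(im,pix(im,[.6231,.0271,.012])[0],55);print(n,q,st,world(im,[q],.010))
def dark(im,q,r=10):
    x,y=q.round().astype(int);g=im["frame"][y-r:y+r,x-r:x+r].mean(2);yy,xx=np.where(g<60);return np.array([xx.mean()+x-r,yy.mean()+y-r]),len(xx)
for n,im in(("top",d),("scene",s)):
    try:
        q,k=dark(im,pix(im,[.6231,.0271,.04])[0]);print(n,"knob",q,k,world(im,[q],.04))
    except Exception as e:print(e)
E
```

```text
clock: 30.58
position: [0.467, -0.2131, 0.0734]
ee_rot: [2.072, 2.36, -0.001]
force: [-5.6, 1.2, 13.6]
width: 0.103
gripper_force: 45.0
clock: 31.58
position: [0.4697, -0.2133, 0.2259]
ee_rot: [2.067, 2.355, 0.004]
force: [-0.5, 0.1, 0.8]
width: 0.296
gripper_force: 0.0
shift units [0.547  0.4568 0.1907] turn units [0.0034 0.0017 0.0621] min rows 7.076995075911558 1.042536299264649
expect px [307.92410799 208.21682902] knob [[307.9075464  206.26537846]] scene knob [[375.80355972 264.15499012]]
top [307.05308465 208.68675275] [  29   31   53   51 2091] [[0.62202631 0.02954573 0.01      ]]
scene [374.61894882 273.97130014] [  23   29   67   55 2892] [[0.62462233 0.02677927 0.01      ]]
top knob [306.87356322 207.14942529] 87 [[0.62122843 0.02993527 0.04      ]]
scene knob [nan nan] 0 [[nan nan nan]]<stdin>:13: RuntimeWarning: Mean of empty slice.
  ret = ret.dtype.type(ret / rcount)
```

```bash
python3 -m creep '[[0,0,0,0,0,0.031],[0,0,0,0.003,0.002,0.031],[0.03,0.019,0,0,0,0],[0.05,0.032,0,0,0,0],[0.06,0.038,0,0,0,0],[0.06,0.038,0,0,0,0],[0.06,0.038,0,0,0,0],[0.06,0.038,0,0,0,0],[0.06,0.038,0,0,0,0],[0.06,0.038,0,0,0,0],[0.06,0.038,0,0,0,0],[0.05,0.032,0,0,0,0],[0.03,0.019,0,0,0,0],[0.02,0.013,0,0,0,0],[0,0,0.06,0,0,0],[0,0,0.06,0,0,0],[0,0,0,0,0,0]]' -0.3 35
python3 - <<'E'
from h import *
go((.6228,.0275,.0187),down(0))
d=shot("scene")
E
```

```text
clock: 33.1
position: [0.6161, 0.0253, 0.1674]
ee_rot: [-2.214, -2.212, 0.014]
force: [-1.4, -0.5, -0.9]
width: 0.649
gripper_force: 0.0
shift units [0.0046 0.0222 0.3714] turn units [-0.0069 -0.001  -0.0004] min rows 3.569634375694013 0.11787051444191325
```

```bash
python3 -m creep '[[0.004,0.01,0.05,0,0,0],[0,0,0.06,0,0,0],[0,0,0.06,0,0,0],[0,0,0.05,0,0,0],[0,0,0.03,0,0,0],[0,0,0,0,0,0],[0,0,0,0,0,0],[0,0,0,0,0,0]]'
python3 - <<'E'
from h import *
go((.6228,.0275,.0187),down(0))
E
```

```text
clock: 33.82
position: [0.6236, 0.0293, 0.074]
ee_rot: [-2.218, -2.217, 0.0]
force: [0.6, -0.3, 0.2]
width: 0.648
gripper_force: 0.0
shift units [-0.005  -0.0013  0.1382] turn units [-0.0021 -0.002  -0.0002] min rows 1.3266596950868428 0.04893927263039202
```

```bash
python3 -m creep '[[-0.004,0,0.04,-0.002,-0.002,0],[0,0,0.04,0,0,0],[0,0,0.03,0,0,0],[0,0,0.02,0,0,0],[0,0,0.007,0,0,0],[0,0,0,0,0,0],[0,0,0,0,0,0]]'
python3 -m creep '[[0,0,0,0,0,0],[0,0,0,0,0,0],[0,0,0,0,0,0],[0,0,0,0,0,0],[0,0,0,0,0,0],[0,0,0,0,0,0],[0,0,0,0,0,0],[0,0,0,0,0,0],[0,0,0,0,0,0],[0,0,0,0,0,0],[0,0,0,0,0,0]]' 1 35
python3 -m creep '[[0,0,-0.01,0,0,0],[0,0,-0.02,0,0,0],[0,0,-0.04,0,0,0],[0,0,-0.06,0,0,0],[0,0,-0.06,0,0,0],[0,0,-0.06,0,0,0],[0,0,-0.06,0,0,0],[0,0,-0.06,0,0,0],[0,0,-0.04,0,0,0],[0,0,-0.02,0,0,0],[0,0,0,0,0,0],[0,0,0,0,0,0]]'
python3 - <<'E'
from h import *
go((.4737,.2350,.15),down(0))
E
```

```text
clock: 34.4
position: [0.6227, 0.0279, 0.018]
ee_rot: [-2.221, -2.221, 0.002]
force: [-0.1, 0.1, 1.0]
width: 0.652
gripper_force: 0.0
clock: 35.32
position: [0.6223, 0.0277, 0.0176]
ee_rot: [-2.22, -2.22, 0.003]
force: [-1.6, -0.4, 4.8]
width: 0.317
gripper_force: 35.0
clock: 36.32
position: [0.6224, 0.0276, 0.189]
ee_rot: [-2.22, -2.22, 0.004]
force: [0.4, -0.2, -1.9]
width: 0.317
gripper_force: 35.0
shift units [ 0.5185 -0.3715  0.0985] turn units [-0.0013  0.0002 -0.    ] min rows 6.191120906149049 0.022579603064022208
```

```bash
python3 -m creep '[[0.02,-0.014,0,0,0,0],[0.04,-0.029,0,0,0,0],[0.05,-0.036,0,0,0,0],[0.05,-0.036,0,0,0,0],[0.05,-0.036,0,0,0,0],[0.05,-0.036,0,0,0,0],[0.05,-0.036,0,0,0,0],[0.05,-0.036,0,0,0,0],[0.05,-0.036,0,0,0,0],[0.04,-0.029,0,0,0,0],[0.03,-0.021,0,0,0,0],[0.02,-0.013,0,0,0,0],[0.015,-0.01,0,0,0,0],[0,0,0.03,0,0,0],[0,0,0.04,0,0,0],[0,0,0.03,0,0,0],[0,0,0,0,0,0],[0,0,0,0,0,0],[0,0,0,0,0,0]]'
python3 - <<'E'
from h import *
go((.4737,.2348,.113),down(0))
p=[]
for i in range(5):
    d=shot("top");s=arm.observe();p.append(np.r_[s["position"],s["force"]])
print(np.mean(p,0).round(4))
E
```

```text
clock: 37.9
position: [0.4757, 0.2337, 0.1501]
ee_rot: [-2.221, -2.22, 0.003]
force: [-0.1, -0.2, -3.3]
width: 0.314
gripper_force: 35.0
shift units [ 0.0027 -0.0049  0.0929] turn units [-0.0011 -0.     -0.0003] min rows 0.8922484382781524 0.0191061995468036
[ 0.4758  0.2339  0.1504 -0.3616 -0.1187 -2.3012]
```

```bash
python3 -m creep '[[0.002,-0.005,0.02,0,0,0],[0,0,0.03,0,0,0],[0,0,0.018,0,0,0],[0,0,0.008,0,0,0],[0,0,0.006,0,0,0],[0,0,0,0,0,0],[0,0,0,0,0,0]]'
python3 -m creep '[[0,0,0.004,0,0,0],[0,0,0.004,0,0,0],[0,0,0.004,0,0,0],[0,0,0.003,0,0,0],[0,0,0,0,0,0],[0,0,0,0,0,0]]'
```

```text
clock: 38.73
position: [0.4734, 0.2347, 0.1171]
ee_rot: [-2.22, -2.22, 0.003]
force: [0.3, 0.1, -1.7]
width: 0.315
gripper_force: 35.0
clock: 39.23
position: [0.4734, 0.2346, 0.1115]
ee_rot: [-2.221, -2.221, 0.002]
force: [-1.6, -0.8, 6.0]
width: 0.319
gripper_force: 35.0
```

The lid seats at the expected height (TCP z 0.1115, 6 N). I'll release, rise, and measure the lid and the toggle.

```bash
python3 -m creep '[[0,0,0,0,0,0],[0,0,0,0,0,0],[0,0,0,0,0,0],[0,0,0,0,0,0],[0,0,0,0,0,0],[0,0,-0.02,0,0,0],[0,0,-0.05,0,0,0],[0,0,-0.08,0,0,0],[0,0,-0.08,0,0,0],[0,0,-0.06,0,0,0],[0,0,0,0,0,0]]' 0.2 35
python3 -m creep '[[-0.05,-0.03,0,0,0,0.03],[-0.06,-0.03,0,0,0,0.045],[-0.06,-0.03,0,0,0,0.045],[-0.06,-0.03,0,0,0,0.045],[-0.06,-0.03,0,0,0,0.045],[-0.06,-0.03,0,0,0,0.045],[-0.04,-0.02,0,0,0,0.045],[0,0,0,0,0,0.045],[0,0,0,0,0,0.045],[0,0,0,0,0,0.045],[0,0,0,0,0,0.045],[0,0,0,0,0,0.045],[0,0,0,0,0,0.045],[0,0,0,0,0,0.045],[0,0,0,0,0,0.01],[0,0,0,0,0,0]]'
python3 - <<'E'
from h import *
d=shot("top","t13");s=shot("scene","s13");print(arm.observe()["joints"].round(2))
for n,im in(("top",d),("scene",s)):
    f=im["frame"];g=f.mean(2);h=cv2.cvtColor(f,cv2.COLOR_RGB2HSV)
    p=pix(im,[.4737,.235,.106])[0].astype(int);r=48
    c=h[p[1]-r:p[1]+r,p[0]-r:p[0]+r];m=((c[...,1]<60)&(c[...,2]>110)).astype(np.uint8)
    m=cv2.morphologyEx(cv2.morphologyEx(m,cv2.MORPH_OPEN,np.ones((3,3))),cv2.MORPH_CLOSE,np.ones((11,11)));cn=max(cv2.findContours(m,0,2)[0],key=cv2.contourArea)
    e=cv2.fitEllipse(cn);q=np.array(e[0])+p-r;print(n,q,e[1],world(im,[q],.106))
    if n=="top":
        v=cv2.HoughCircles(cv2.cvtColor(f,cv2.COLOR_RGB2GRAY)[p[1]-r:p[1]+r,p[0]-r:p[0]+r],cv2.HOUGH_GRADIENT,1.2,20,param1=80,param2=15,minRadius=24,maxRadius=32);print(v)
piv=np.array([.473+.13*np.cos(.215),.235+.13*np.sin(.215),.042]);print("pivot",piv,pix(d,piv),pix(s,piv))
for yaw in(.215,):
    u=np.array([np.cos(yaw),np.sin(yaw),0]);hd=piv+.047*(-np.sin(.45)*u+np.cos(.45)*np.array([0,0,1]));print("head",hd,pix(d,hd),pix(s,hd))
# grey levels around the toggle in the scene image
x,y=pix(s,hd)[0].round().astype(int);print(x,y);print(s["frame"][y-12:y+16,x-14:x+16].mean(2).astype(int))
E
```

```text
clock: 40.15
position: [0.4756, 0.2365, 0.2326]
ee_rot: [2.221, 2.221, 0.009]
force: [0.2, 0.7, -0.3]
width: 0.4
gripper_force: 0.0
clock: 41.48
position: [0.3592, 0.1045, 0.2274]
ee_rot: [-3.114, -0.412, 0.004]
force: [-0.3, 0.1, -0.0]
width: 0.398
gripper_force: 0.0
[ 0.06  0.06 -0.49  2.09  0.03  1.   -1.76]
top [227.0161438  252.27714539] (52.16168212890625, 66.74441528320312) [[0.48354137 0.23709714 0.106     ]]
[[[47.4  47.4  28.68]]]
scene [371.78416443 166.25448227] (38.91939926147461, 59.78742599487305) [[0.47758347 0.23259396 0.106     ]]
pivot [0.60000693 0.26273517 0.042     ] [[222.92938923 212.41714865]] [[417.66899789 199.68488061]]
head [0.58003423 0.25837362 0.08432101] [[221.85052602 217.22246473]] [[412.63404538 184.49527312]]
413 184
[[145 144 133 127 130 129 127 123 125 120 117 118 117 116 120 118 118 118
  116 115 118 123 122 117 114 114 110 101  89  70]
 [145 141 135 130 131 128 128 123 122 119 118 118 118 116 116 115 118 113
  116 119 120 121 119 116 113 115 118 126 120 109]
 [145 129 126 131 130 128 125 122 120 120 119 118 119 113 113 117 117 118
  123 122 12
[... 2464 characters left out ...]
 62  60  63  60  78 102
  111  81  59  58  83  95 102 115 119 124 115 122]
 [107 109 107 108 108 109 108  98 103 105  99  93  77  63  60  64  77 110
  105  74  64  59  91 104 105 106 102 110 108 113]
 [107 108 108 110 109 106 100 101 106 106 107 104  99  94  75  65  95 108
   89  76  76  80 100 101 100 101 103 102 105 105]
 [109 110 110 108 108 103  94 104 105 107 105 103 104 103 104  80 107 106
   78  65  71 106 116 109 102 102 106 103 104 101]
 [108 106 109 109 110  94  96 104 102 105 106 105 104 104 121 122 101  79
   68  60  91 123 127 121 108 105 103 103 102 102]
 [108 108 107 104 101  94 102 104 106 105 106 107 106  98 118 107  82  69
   62  60 106 120 127 127 108 102 104 102 103 104]]
```

The lid sits centred within about a pixel, and the bat's head is at scene (413,185), which matches the prediction of (412.6,184.5). Next I'll move above the bat.

```bash
python3 - <<'E'
from h import *
go((.580,.2584,.13),down(-np.pi/2+.215))
A=R.from_rotvec(arm.observe()["ee_rot"]).as_matrix();print(A.round(3))
t=down(-np.pi/2+.215).as_matrix();print("in target axes",(t.T@(np.array([.58,.2584,.13])-arm.observe()["position"])/.4).round(4))
E
```

```text
shift units [ 0.6338 -0.2269  0.242 ] turn units [-0.0002  0.0011  0.0238] min rows 6.861582021733521 0.39878744143162737
[[ 0.965  0.262 -0.002]
 [ 0.262 -0.965 -0.   ]
 [-0.002 -0.    -1.   ]]
in target axes [ 0.6211 -0.2582  0.2434]
```

```bash
python3 -m creep '[[0,0,0,0,0,0.024],[0.03,-0.012,0,0,0,0],[0.05,-0.021,0,0,0,0],[0.06,-0.025,0,0,0,0],[0.06,-0.025,0,0,0,0],[0.06,-0.025,0,0,0,0],[0.06,-0.025,0,0,0,0],[0.06,-0.025,0,0,0,0],[0.06,-0.025,0,0,0,0],[0.06,-0.025,0,0,0,0],[0.06,-0.025,0,0,0,0],[0.04,-0.017,0,0,0,0],[0.021,-0.009,0,0,0,0],[0,0,0.05,0,0,0],[0,0,0.06,0,0,0],[0,0,0.06,0,0,0],[0,0,0.05,0,0,0],[0,0,0.023,0,0,0],[0,0,0,0,0,0],[0,0,0,0,0,0]]' 0.2 25
python3 - <<'E'
from h import *
go((.580,.2584,.0655),down(-np.pi/2+.215));print(arm.observe()["joints"].round(2))
E
```

```text
clock: 43.25
position: [0.5803, 0.258, 0.1298]
ee_rot: [-3.124, -0.333, 0.004]
force: [1.1, 0.4, 1.6]
width: 0.402
gripper_force: 0.0
shift units [-1.000e-04 -1.100e-03  1.608e-01] turn units [-0.0002  0.0013 -0.0013] min rows 1.5420795528383582 0.03111030656799136
[-0.21  0.58 -0.44  1.63  0.28  1.   -2.1 ]
```

```bash
python3 -m creep '[[0,-0.001,0.04,0,0,0],[0,0,0.04,0,0,0],[0,0,0.04,0,0,0],[0,0,0.025,0,0,0],[0,0,0.015,0,0,0],[0,0,0,0,0,0],[0,0,0,0,0,0]]'
python3 -m creep '[[0,0,0,0,0,0],[0,0,0,0,0,0],[0,0,0,0,0,0],[0,0,0,0,0,0],[0,0,0,0,0,0],[0,0,0,0,0,0],[0,0,0,0,0,0],[0,0,0,0,0,0],[0,0,0,0,0,0],[0,0,0,0,0,0]]' 1 30
python3 - <<'E'
from h import *
s=arm.observe();print(s["position"],s["force"],s["ft_torque"],s["width"]*92,s["gripper_force"])
E
```

```text
clock: 43.83
position: [0.5805, 0.2586, 0.0664]
ee_rot: [-3.124, -0.332, 0.002]
force: [0.0, 0.4, 0.4]
width: 0.4
gripper_force: 0.0
clock: 44.67
position: [0.5801, 0.2586, 0.0659]
ee_rot: [-3.124, -0.332, 0.003]
force: [-1.6, 0.7, 5.1]
width: 0.152
gripper_force: 30.0
[0.58014931 0.25859682 0.06592089] [-1.58241416  0.69759996  5.11421942] [ 0.123878    0.27899192 -0.05302157] 14.011103695024586 30.000647046254016
```

The head is gripped (14 mm). I'll pull 10 mm along the bat's axis.

```bash
python3 -m creep '[[-0.003,0,-0.006,0,0,0],[-0.003,0,-0.006,0,0,0],[-0.003,0,-0.006,0,0,0],[-0.002,0,-0.005,0,0,0],[0,0,0,0,0,0],[0,0,0,0,0,0],[0,0,0,0,0,0]]'
python3 - <<'E'
from h import *
t=down(-np.pi/2+.215).as_matrix();s=arm.observe();print((t.T@s["force"]).round(2),(t.T@(s["position"]-[.5801,.2586,.0659])*1e3).round(1),s["width"]*92)
E
```

```text
clock: 45.25
position: [0.576, 0.2575, 0.0746]
ee_rot: [-3.124, -0.332, 0.003]
force: [4.8, 2.4, -4.8]
width: 0.153
gripper_force: 30.0
[ 5.23 -1.36  4.77] [-4.2  0.2 -8.7] 14.0540169077613
```

```bash
python3 -m creep '[[0.013,0,-0.0055,0,0,0],[0.0135,0,-0.004,0,0,0],[0.014,0,-0.003,0,0,0],[0.014,0,-0.0015,0,0,0],[0.0145,0,0,0,0,0],[0.014,0,0.0015,0,0,0],[0,0,0,0,0,0],[0,0,0,0,0,0]]'
python3 - <<'E'
from h import *
t=down(-np.pi/2+.215).as_matrix();s=arm.observe();print((t.T@s["force"]).round(2),(t.T@(s["position"]-[.5801,.2586,.0659])*1e3).round(1),s["width"]*92)
E
```

```text
clock: 45.92
position: [0.6083, 0.2644, 0.0793]
ee_rot: [-3.124, -0.331, 0.004]
force: [-3.3, 2.6, -5.9]
width: 0.15
gripper_force: 30.0
[-2.71 -3.23  5.92] [ 28.8   0.3 -13.4] 13.789801692435056
```

```bash
python3 -m creep '[[0.014,0,0.003,0,0,0],[0.0135,0,0.004,0,0,0],[0.013,0,0.0055,0,0,0],[0,0,0,0,0,0],[0,0,0,0,0,0]]'
python3 - <<'E'
from h import *
t=down(-np.pi/2+.215).as_matrix();s=arm.observe();print((t.T@s["force"]).round(2),(t.T@(s["position"]-[.5801,.2586,.0659])*1e3).round(1),s["width"]*92)
E
```

```text
clock: 46.33
position: [0.6239, 0.2677, 0.0744]
ee_rot: [-3.124, -0.332, 0.004]
force: [-3.8, 1.4, -4.9]
width: 0.152
gripper_force: 30.0
[-3.4  -2.15  4.91] [44.7  0.4 -8.5] 14.019868166749134
```

```bash
python3 -m creep '[[-0.002,0,0.005,0,0,0],[-0.0025,0,0.006,0,0,0],[-0.0025,0,0.006,0,0,0],[-0.002,0,0.005,0,0,0],[0,0,0,0,0,0],[0,0,0,0,0,0],[0,0,0,0,0,0]]'
python3 - <<'E'
from h import *
t=down(-np.pi/2+.215).as_matrix();s=arm.observe();print((t.T@s["force"]).round(2),(t.T@(s["position"]-[.5801,.2586,.0659])*1e3).round(1),s["width"]*92)
E
```

```text
clock: 46.92
position: [0.6232, 0.2677, 0.0681]
ee_rot: [-3.122, -0.33, -0.006]
force: [0.2, 2.1, 5.5]
width: 0.154
gripper_force: 30.0
[ 0.69 -1.99 -5.54] [44.1  0.3 -2.2] 14.1856822652011
```

```bash
python3 -m creep '[[0,0,0,0,0,0],[0,0,0,0,0,0],[0,0,0,0,0,0],[0,0,0,0,0,0]]'
python3 - <<'E'
from h import *
t=down(-np.pi/2+.215).as_matrix();s=arm.observe();print((t.T@s["force"]).round(2),(t.T@(s["position"]-[.5801,.2586,.0659])*1e3).round(1),s["width"]*92)
E
python3 -m creep '[[0,0,0,0,0,0],[0,0,0,0,0,0],[0,0,0,0,0,0],[0,0,0,0,0,0],[0,0,0,0,0,0],[0,0,0,0,0,0]]' 0.2 30
python3 - <<'E'
from h import *
t=down(-np.pi/2+.215).as_matrix();s=arm.observe();print((t.T@s["force"]).round(2),(t.T@(s["position"]-[.5801,.2586,.0659])*1e3).round(1),s["width"]*92)
E
```

```text
clock: 47.25
position: [0.6232, 0.2678, 0.0681]
ee_rot: [-3.122, -0.33, -0.006]
force: [0.1, 2.0, 5.5]
width: 0.154
gripper_force: 30.0
[ 0.56 -1.94 -5.55] [44.1  0.2 -2.2] 14.129264202229495
clock: 47.75
position: [0.6205, 0.2667, 0.0656]
ee_rot: [3.124, 0.331, -0.004]
force: [-0.4, -0.5, 0.2]
width: 0.4
gripper_force: 0.0
[-0.52  0.44 -0.2 ] [41.2  0.7  0.3] 36.82652494337875
```

```bash
python3 -m creep '[[0,0,-0.03,0,0,0],[0,0,-0.05,0,0,0],[0,0,-0.08,0,0,0],[0,0,-0.08,0,0,0],[0,0,-0.08,0,0,0],[0,0,-0.08,0,0,0],[0,0,0,0,0,0]]'
python3 -m creep '[[-0.04,0.03,0,0,0,0],[-0.06,0.06,0,0,0,0],[-0.06,0.06,0,0,0,0],[-0.06,0.06,0,0,0,0],[-0.06,0.06,0,0,0,0],[-0.06,0.06,0,0,0,0],[-0.06,0.06,0,0,0,0],[-0.06,0.06,0,0,0,0],[-0.06,0.06,0,0,0,0],[-0.04,0.04,0,0,0,0],[0,0,0,0,0,0],[0,0,0,0,0,0]]'
python3 - <<'E'
from h import *
d=shot("top","t14");s=shot("scene","s14");yaw=.215
u=np.array([np.cos(yaw),np.sin(yaw),0]);k=np.array([0,0,1]);piv=np.array([.473,.235,.042])+.13*u
for im,n in((s,"s"),(d,"t")):
    o=cv2.imread("pics/%s0.png"%{"s":"scene","t":"top"}[n])
    for L in(.037,.047,.057,.067):
        print(n,L,"off",pix(im,piv+L*(-np.sin(.45)*u+np.cos(.45)*k)).round(1),"on",pix(im,piv+L*(np.sin(.45)*u+np.cos(.45)*k)).round(1))
q=pix(s,piv+.047*(np.sin(.45)*u+np.cos(.45)*k))[0].round().astype(int);x,y=q;print(x,y);print(s["frame"][y-14:y+12,x-12:x+12].mean(2).astype(int))
E
```

```text
clock: 48.33
position: [0.6234, 0.2691, 0.2344]
ee_rot: [-3.12, -0.331, -0.012]
force: [0.7, 0.4, 0.8]
width: 0.401
gripper_force: 0.0
clock: 49.33
position: [0.4478, 0.0039, 0.2271]
ee_rot: [3.124, 0.328, -0.002]
force: [0.3, 0.8, -0.5]
width: 0.397
gripper_force: 0.0
s 0.037 off [[413.7 187.8]] on [[426.6 191.6]]
s 0.047 off [[412.6 184.5]] on [[429.1 189.4]]
s 0.057 off [[411.5 181.2]] on [[431.7 187.1]]
s 0.067 off [[410.4 177.8]] on [[434.3 184.8]]
t 0.037 off [[222.1 216.2]] on [[220.1 204.7]]
t 0.047 off [[221.9 217.2]] on [[219.3 202.6]]
t 0.057 off [[221.6 218.3]] on [[218.5 200.4]]
t 0.067 off [[221.4 219.4]] on [[217.7 198.2]]
429 189
[[125 121 123 120 120 120 121 121 130 134 132 129 125 125 114 102  89  63
   57  55  56  52  56  54]
 [121 124 120 121 118 121 120 125 129 135 131 125 126 126 124 127 120 102
   77  59  59  57  57  55]
 [125 123 120 119 120 120 122 131 135 131 129 126 124 125 127 123 124 128
  111 105  76  62  47  56]
 [122 121 122 120 120 122 129 132 131 128 128 127 128 125 124 122 127 125
  129 128 112 100  72  55]
 [122 121 122 121 123 124 131 133 129 127 
[... 1480 characters left out ...]
86  67  58  78 102  96  87  73  91 101 112 124 125 123 129 133 136
  138 137 136 131 126 129]
 [100  77  65  70  89  98  92  78  62  77  81  91  96 109 124 129 133 138
  136 135 133 125 126 128]
 [ 92  75  76  87  98  90  76  61  57  62  60  66  60  97 113 119 118 132
  135 130 127 126 126 129]
 [ 85  65  69 100 113  83  61  60  57  58  58  56  60 100 105 106 111 129
  131 128 126 127 128 131]
 [ 79  60  73 120 109  77  63  60  63  60  62  55  89 104 107 100  94 127
  132 125 126 125 131 136]
 [ 67  58  66 103  88 105  95  92  95  92  92  92 103 103 104  97 103 126
  126 128 125 126 132 136]
 [ 69  66  65  77 108 128 116 107 104 105 105 105 106 104 104  85 117 126
  125 126 128 131 132 131]]
```

The bat's end face is at about scene (431,187), where "on, home" is predicted (431.7,187.1). As a final check, I'll compare the lid, jar, frame and tray with the first pictures.

```bash
python3 - <<'E'
from h import *
g=lambda f:cv2.imread(f"pics/{f}.png",0).astype(np.float32)
s=shot("scene","s15");d=shot("top","t15")
for a,b,x0,y0,x1,y1,n in(("scene0","s15",340,145,405,190,"lid s"),("top0","t15",195,225,260,290,"lid t"),("top0","t15",120,200,178,270,"frame t"),("scene0","s15",398,132,470,180,"frame s"),("top0","t15",465,220,500,260,"jar t"),("scene0","s15",140,395,205,460,"jar s"),("scene0","s15",180,268,318,364,"tray s")):
    A,B=g(a)[y0:y1,x0:x1],g(b)[y0:y1,x0:x1];sh,r=cv2.phaseCorrelate(A,B,cv2.createHanningWindow(A.shape[::-1],cv2.CV_32F));print(n,np.round(sh,2),round(r,2),"mean diff",np.abs(A-B).mean().round(1))
# tray wall top corners expected after placing, against white pixels of the scene
c=np.array([.467,-.2131,.003])-0;t=R.from_euler("z",.13)
print(pix(s,c+t.apply([[-.099,-.037,.036],[-.099,.037,.036],[.099,.037,.036],[.099,-.037,.036]])).round(1))
h=cv2.cvtColor(s["frame"],cv2.COLOR_RGB2HSV)[260:370,170:330];m=((h[...,1]<60)&(h[...,2]>120)).astype(np.uint8);cn=max(cv2.findContours(m,0,2)[0],key=cv2.contourArea).reshape(-1,2)+[170,260]
for v in((-1,0),(0,-1),(1,0),(0,1)):print(cn[np.argmax(cn@np.array(v))])
E
```

```text
lid s [0.19 0.85] 0.95 mean diff 6.5
lid t [ 0.2  -0.58] 0.94 mean diff 13.9
frame t [-0.02 -0.04] 1.0 mean diff 9.8
frame s [0.09 0.01] 0.96 mean diff 1.7
jar t [ 0.03 -0.02] 0.97 mean diff 9.0
jar s [-0.02  0.  ] 1.02 mean diff 4.2
tray s [-2.15  3.21] 0.37 mean diff 13.0
[[195.9 297.4]
 [218.2 272. ]
 [298.2 311.5]
 [278.1 340.8]]
[197 298]
[219 273]
[298 319]
[278 347]
```

```bash
python3 -c "
from cell import arm
print(arm.sign_off())"
```

```text
the job is handed in; nothing more can be done
None
```

I handed the job in at about 50 s: all four discs are in the bowl, the tray is back on its mat with its blocks, the lid is on, and the toggle is flipped to on; the final camera checks fit this, though no verdict came back.

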